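# Mount and lock the drilling template on the glass-drilling fixture

## Task

Mount the aluminium drilling template on the grey fixture: lower it gently over the two locating pins, its larger hole on the round pin and its smaller hole on the diamond pin, and work it until it sits flat on the base. Then turn the four-spoked capstan clockwise, pushing spoke after spoke, until it stops and its locking bar reaches fully over the end of the plate. Leave everything else on the bench where it is.

Things in the scene. Friction and masses are not known exactly. Their poses are not given: they have to be found in the camera images.
- plate_handle (a point): Centre of the black block handle on the loose aluminium drilling template. Handle 28 (x) by 50 (y) by 42 mm high: grasp it across the 28 mm. Plate 100 (x) by 160 (y) by 12 mm, about 0.5 kg, flat on the bench; its underside is 33 mm below this point, the handle in its middle. Axes: y along the plate, z up.
- big_hole (a point): Centre of the plate's larger hole, 24 mm wide, through, at the plate's top face: at y = +52 mm from the handle, on the plate's long centre line. It belongs on the round pin.
- small_hole (a point): Centre of the plate's smaller hole, 16 mm wide, through, at the plate's top face: at y = -52 mm from the handle, on the plate's long centre line. It belongs on the diamond pin.
- nest (a point): Middle of the plate's seat: on top of the fixture's grey base (150 by 380 by 20 mm, fixed to the bench), 20 mm above the bench, midway between the pins. Axes are the fixture's, y along the base. The seated plate has its handle centre 33 mm above this point and its axes along these, with about 1 mm of play; the capstan's axis is at y = -200 mm.
- round_pin (a point): Top centre of the round steel pin, 22 mm in diameter, 26 mm tall, tapered in its top 8 mm; at y = +52 mm from the nest. It stands 14 mm proud of the seated plate and enters before the diamond pin.
- diamond_pin_top (a point): Top centre of the diamond-shaped steel pin, 14 mm wide across (fixture x), 9 mm along (y), 20 mm tall, tapered in its top 6 mm; at y = -52 mm from the nest. It stands 8 mm proud of the seated plate.
- bar_end (a point): Lower edge of the front end of the steel locking bar, 50 mm wide, 14 mm thick, 14.5 mm above the seat. The capstan drives it along the fixture's +y from 109 mm to 64 mm from the nest (at y = -64 mm), there covering the plate's last 16 mm. A plate that is not fully down blocks it.
- capstan_hub (a point): On the capstan's upright axis at spoke height, 100 mm above the bench; turns with it: four spokes along its own +x, +y, -x, -y. Spokes: level steel rods 12 mm thick with 22 mm black balls centred 85 mm out. Hub 44 mm across, top 19 mm above this point. Below: square gearbox 64 mm wide, top 25 mm below this point; bar top 51 mm below.
- capstan (a joint): Turn of the capstan, rad: grows clockwise seen from above, from 0 (bar backed off) to the stop at 3.0 (bar fully over the plate); starts between 0 and 0.6. The bar advances 15 mm per rad. It is stiff (about 0.3 N m) and stays where it is left.
- hammer_grip (a point): Grip of a loose hammer with a blue handle, 260 mm long, lying behind the fixture: bystander.
- tape_mid (a point): Centre of a loose roll of grey tape, 100 mm across, 25 mm high, at the back, behind the plate: bystander.
- sprayer_mid (a point): Centre of a loose white bottle, 70 mm across, 190 mm high, at the left, behind the plate: bystander.
- block_mid (a point): Centre of a loose wooden spacer, 50 by 140 by 30 mm high, on the left: bystander.
- sucker_mid (a point): Centre of a loose black rubber suction cup, 100 mm across, 70 mm high, on the left: bystander.
- mug_mid (a point): Centre of a loose white mug, 80 mm across, 90 mm high, on the right: bystander.
Not all that is in view belongs to the job. Leave any orange look-alike of the part that bears plate_handle alone.

How it is judged:
On the way, in this order (a step that is already met when the one before it is completed fails the run):
1. the plate sits flat on the base, over both pins (z of plate_handle in the frame of nest below 0.035 m and horizontal distance between plate_handle and nest below 0.003 m and angle between the y axis of plate_handle and the y axis of nest, either way round below 0.05 rad and angle between plate_handle's own z axis and vertical below 0.03 rad), for 0.2 s.
2. the capstan is turned clockwise to its stop (value of joint capstan above 2.85 rad), for 0.2 s.
At the end, for the whole second after the job is handed in: The plate sits flat on the base over both pins (within 2 mm of fully down, 3 mm sideways, 0.05 rad in yaw and 0.03 rad in tilt) and the capstan stands within 0.15 rad of its clockwise stop, so that the bar covers the plate's end (all of step 1 and value of joint capstan above 2.85 rad); the robot touches nothing.
It fails at once if the plate is banged onto the fixture (over 120 N) (contact force between plate and fixture above 120 N).
It fails at once if a bystander is shifted by more than 40 mm (distance of any of hammer_grip, tape_mid, sprayer_mid, block_mid, sucker_mid, mug_mid from where it was at the start of the episode above 0.04 m).
It also fails if it takes over 72 s, if anything falls off the work surface, if the arm or the gripper's body presses on something with over 40 N, if the wrist force passes 120 N, or if a joint passes its speed limit or range.

## Robot

A 6-joint arm with a two-finger parallel gripper is mounted at the origin on the work surface. World frame = base frame: x ahead of the robot, y to its left, z up, the work surface at z = 0. Lengths are in m, angles in rad, forces in N, time in s.
With the tool pointing down it reaches from about 0.375 to 0.975 m from the base axis. Payload 3.8 kg.
Tool frame: the origin (TCP) lies at the very end of the fingers, on their centre line; the grasp point (between the pads) lies 19 mm behind it (arm.grasp_offset is the distance from the TCP to the grasp point, in m); z points along the fingers, y is the direction in which the jaws open and shut (so a half turn about z gives the same grasp; the last joint's range is limited). The gripper opens to 85 mm and grips with 20 to 120 N. Pads are 22 mm wide; open, the fingers measure 114 mm over their backs; the gripper's body (76 mm by 85 mm) begins 54 mm behind the grasp point. The pads swing forward as they close: fully open they stand 13 mm farther back than shut.
Start: joints at [1.25, 0.264, 1.604, -0, 1.274, -0.037], TCP at [0.189, 0.648, 0.192] pointing down, gripper open.
Joint ranges: [-2.63, 2.63], [-0.94, 2.18], [0.31, 2.57], [-1.31, 4.45], [0, 2.66], [-2.55, 2.55]. Speed limits (rad/s): [2.57, 2.57, 3.14, 3.14, 3.14, 3.14].

## Interface

Orientations are given as a rotation vector (axis times angle).
In Python, from bench import status, cams, workorder, models, arm gives the robot as it stands. The module is installed in compiled form; this text tells all that it offers.
- The arm moves only by the tool send_rows, never from a script. Its argument "increments" is a list of rows, each a list of 3 entries, a list of its own where there are three numbers: the shift along the tool's x, y, z in cm, then the turn, a rotation vector about the tool's x, y, z in rad, then the gripper command: -1 is fully open, 1 is shut, values between are in proportion. A call has 1 to 10 rows; each row shifts and turns the pose as measured when the row begins, along the tool's axes as they then stand; what a row does not reach is not made up. A row lasts 1/12 s, in which the tool goes at most 41.7 mm and 7.16 degrees, less where a joint would pass 70% of its speed; a pose out of reach is approached as far as the arm can. A call is refused whole if a number of a shift passes 4.17 or a number of a turn 0.125, either way. A call with a gripper value outside its range is refused whole. The fingers move at their own pace and stop on an object; "force" is the grip in N (left out, the last holds). Time passes only in rows, so rows that do not move let the fingers close. It gives the time, the measured TCP pose, the force and the opening at its end, in the units of the state.
- status.observe(): the state, without advancing time (a new reading comes with each control period).
- cams.grab_frame(name): name is "scene" or "top"; returns (picture, depth): 384x512x3 uint8, red, green, blue; 384x512 float32, m along the optical axis (not along the pixel's ray), 0 where there is no reading.
- cams.calibration(name): a dict with "vfov" (degrees; the focal length in pixels is half the picture's height over the tangent of half this angle, whatever the lens; pixels are square), "cx", "cy" (the principal point, pixels), "world_from_camera" (4x4, takes a point from camera to world coordinates). Camera axes: x right, y down, z forward; pixel columns grow to the right and rows downward; lengths in m; the calibration is good to about 2 mm. A picture is of the moment at which its call begins. calibration takes no time and is no camera call.
- workorder.job_done(): hands the job in, once; it reports no verdict.
Trained networks look in the newest picture that a camera, given by its name, has taken for a name from the list of things; names that differ only in an ending like _2 or _b are one class to them, and where a whole thing is asked for, a point or a joint stands for the part that bears it (a point fixed in the world has none). Each returns a list of dicts, best first, with "confidence" (0 to 1); they miss things now and then, are a little off and sometimes report something else, mostly with a low value. They report only what shows in the picture. A call takes as long as a camera call. They do not tell look-alikes from the thing itself.
- models.look_for(camera, target): "at" ([row, column] in pixels, amid what is visible of it).
The state is a dict: "time": time; "qpos": joint angles; "qvel": joint speeds; "joint_torque": joint torques, N m; "tcp_pos": TCP position; "eef_rot": TCP orientation; "wrist_force": force on the tool from outside, world axes, zero at the start; "torque": the same for the moment, N m; "width": finger opening in m.
Only numpy, scipy, OpenCV 4.12 (cv2) and the standard library are available. Lean on these libraries where they do the work, as an engineer would, in place of code of your own. Each camera call takes 0.05 s, during which the arm holds its last target. There are 200 camera calls.

## Working session

There is one attempt and no reset: what is moved stays moved. The work goes in short steps, Python scripts to look and compute and a tool call to move; the robot and the scene stay as the last step left them, time stands still between calls to the robot, and variables do not carry over. Pictures are saved under pics/ and viewed, about 8 in all and at most 12, crops included, and the job is handed in when it is done.

Besides the shell and the picture viewer there is one more tool, called after ">>>" by a JSON object that holds its "name" and its "arguments". send_rows: Moves the arm, as the interface text tells. Its arguments: {"type":"object","properties":{"increments":{"type":"array","items":{"type":"array"}},"force":{"type":"number"}},"required":["increments"]}

```bash
mkdir -p pics; cat > h.py <<'E'
import numpy as np, cv2
from bench import status, cams, workorder, models, arm
from scipy.spatial.transform import Rotation as R
def grab(n,save=None):
    p,d=cams.grab_frame(n)
    if save: cv2.imwrite('pics/'+save,p[:,:,::-1])
    return p,d
def pts(n,d):
    c=cams.calibration(n);f=192/np.tan(np.radians(c['vfov'])/2)
    v,u=np.mgrid[0:384,0:512]
    P=np.stack([(u-c['cx'])/f*d,(v-c['cy'])/f*d,d],-1)
    T=np.array(c['world_from_camera']);return P@T[:3,:3].T+T[:3,3]
def proj(n,p):
    c=cams.calibration(n);f=192/np.tan(np.radians(c['vfov'])/2)
    q=np.linalg.inv(np.array(c['world_from_camera']))@np.append(p,1)
    return q[1]/q[2]*f+c['cy'],q[0]/q[2]*f+c['cx']
E
python3 - <<'E'
from h import *
s=status.observe();print(s)
for n in('scene','top'):
    p,d=grab(n,n+'0.png');W=pts(n,d);np.save(n+'W.npy',W)
    print(n,cams.calibration(n))
    for t in['plate_handle','big_hole','small_hole','round_pin','diamond_pin_top','bar_end','capstan_hub']:
        for r in models.look_for(n,t)[:3]:
            a=np.array(r['at']).astype(int);print(t,r['confidence'],a,W[a[0],a[1]].round(4))
a=cv2.imread('pics/scene0.png');b=cv2.imread('pics/top0.png')
E
```

```text
{'time': 0.0, 'qpos': array([ 1.25007492e+00,  2.64791681e-01,  1.60536816e+00,  8.87170117e-06,
        1.27373427e+00, -3.68928716e-02]), 'qvel': array([ 0.00068488,  0.00049297,  0.00139594, -0.0002758 , -0.00039753,
       -0.00041338]), 'joint_torque': array([-2.61681871e-04, -5.15122783e+01, -3.67304707e+01, -1.39619929e-04,
        1.33323896e-02, -2.52726215e-05]), 'tcp_pos': array([0.18875448, 0.64720703, 0.19103935]), 'eef_rot': array([-0.44428652, -3.10959436,  0.00355464]), 'wrist_force': array([0.67843264, 0.69968893, 0.44001275]), 'torque': array([-0.01373664,  0.00538794, -0.01413422]), 'width': 0.08520587770662932}
scene {'vfov': 54.925060652505536, 'cx': 264.9697068762446, 'cy': 197.8522493832037, 'world_from_camera': array([[-0.39332837,  0.57371781, -0.7184293 ,  1.2917202 ],
       [ 0.91936597,  0.23890603, -0.31255417,  0.35577516],
       [-0.0076808 , -0.78343588, -0.62142515,  0.81472367],
       [ 0.        ,  0.        ,  0.        ,  1.        ]])}
plate_handle 0.78 [242 350] [0.489  0.2773 0.0376]
plate_handle 0.77 [195 392] [0.1986 0.358  0.0275]
big_hol
[... 746 characters left out ...]
35e+00],
       [ 0.00000000e+00,  0.00000000e+00,  0.00000000e+00,
         1.00000000e+00]])}
plate_handle 0.83 [194 170] [0.4664 0.2843 0.0559]
plate_handle 0.78 [269 151] [0.1912 0.3406 0.0507]
big_hole 0.91 [270 151] [0.1878 0.3397 0.0535]
big_hole 0.78 [197 177] [0.4609 0.2661 0.014 ]
small_hole 0.64 [192 172] [0.4744 0.2777 0.0537]
small_hole 0.63 [268 152] [0.1954 0.3353 0.0584]
small_hole 0.37 [129 216] [0.7277 0.1261 0.0247]
round_pin 0.61 [182 272] [ 0.5265 -0.0942  0.0199]
diamond_pin_top 0.77 [180 274] [ 0.5296 -0.1001  0.0481]
bar_end 0.7 [180 285] [ 0.5305 -0.1412  0.0487]
capstan_hub 0.57 [178 299] [ 0.5269 -0.1851  0.1193]
capstan_hub 0.39 [210 386] [ 0.4316 -0.5336  0.0011]
```

```bash
python3 - <<'E'
import cv2
b=cv2.imread('pics/top0.png');c=b[110:310,120:350];cv2.imwrite('pics/topc.png',cv2.resize(c,None,fx=3,fy=3,interpolation=2)[:600])
E
```

```text
(no output)
```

View pics/scene0.png

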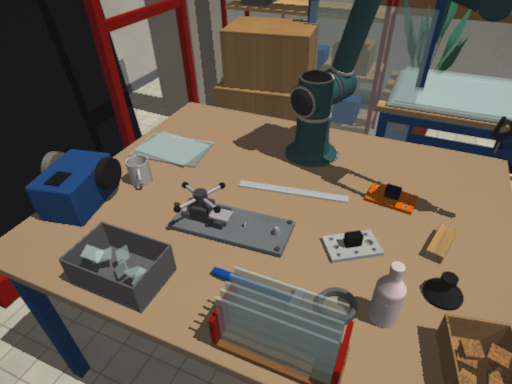

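View pics/topc.png

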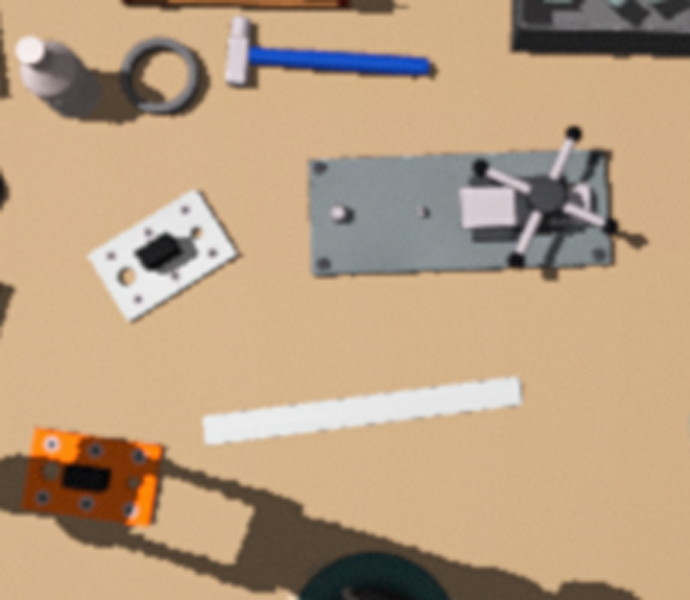

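Scene: white plate at crop (165,255) with its big hole at (127,276) and small one at (197,233). The fixture has its round pin at (340,213), diamond pin at (423,212) and capstan hub at (547,197). The orange look-alike is separate, at (90,478).

```bash
cat >> h.py <<'E'
def ray(n,r,c_,z):
    c=cams.calibration(n);f=192/np.tan(np.radians(c['vfov'])/2);T=np.array(c['world_from_camera'])
    d=T[:3,:3]@np.array([(c_-c['cx'])/f,(r-c['cy'])/f,1]);o=T[:3,3];return o+d*(z-o[2])/d[2]
def rect(img,mask,n,z,seed,k=4):
    # mask at k-times upsampled picture -> rect in world
    num,lab=cv2.connectedComponents(mask.astype(np.uint8))
    m=(lab==lab[int(seed[0]*k),int(seed[1]*k)]).astype(np.uint8)
    cs,_=cv2.findContours(m,cv2.RETR_EXTERNAL,cv2.CHAIN_APPROX_NONE);c=max(cs,key=len)[:,0]
    w=np.array([ray(n,(y+.5)/k-.5,(x+.5)/k-.5,z)[:2] for x,y in c],np.float32)
    return cv2.minAreaRect(w*1000)
E
python3 - <<'E'
from h import *
b=cv2.imread('pics/top0.png')[:,:,::-1].copy()
B=cv2.resize(b,None,fx=4,fy=4,interpolation=cv2.INTER_CUBIC).astype(int)
W=np.load('topW.npy')
print('px plate',b[200,155],'base',b[185,250],'wood',b[220,220],'pin',b[181,233])
pm=(B.min(2)>150)&(B.max(2)-B.min(2)<45)
r=rect(b,pm,'top',.012,(192,160));print('plate',r)
bm=(B.max(2)-B.min(2)<35)&(B[:,:,0]<150)&(B[:,:,2]>80)
r=rect(b,bm,'top',.02,(185,250));print('base',r)
# handle by depth
def reg(lo,hi,x0,x1,y0,y1):
    m=(W[...,2]>lo)&(W[...,2]<hi)&(W[...,0]>x0)&(W[...,0]<x1)&(W[...,1]>y0)&(W[...,1]<y1);return W[m]
h=reg(.045,.065,.4,.55,.2,.35);print('handle',len(h),h.mean(0),cv2.minAreaRect((h[:,:2]*1000).astype(np.float32)))
for nm,lo,hi,y0,y1 in[('round',.035,.06,-.07,.0),('dia',.03,.05,-.12,-.07),('bar',.04,.055,-.16,-.11),('hub',.113,.13,-.25,-.12)]:
    q=reg(lo,hi,.45,.62,y0,y1);print(nm,len(q),q.mean(0),q.min(0),q.max(0))
for nm,cr,cc,z in[('bigh',276,127,.012),('smh',233,197,.012),('round',213,340,.046),('dia',212,423,.04),('b1',133,573,.1),('b2',168,480,.1),('b3',227,611,.1),('b4',260,516,.1)]:
    print(nm,ray('top',110+cr/3-.33,120+cc/3-.33,z).round(4))
E
```

```text
px plate [230 232 231] base [139 145 148] wood [214 180 140] pin [201 190 195]
plate ((470.9290771484375, 280.6132507324219), (104.20791625976562, 163.91659545898438), 33.752742767333984)
base ((532.73681640625, -97.8577880859375), (151.12554931640625, 380.2508544921875), 3.4701147079467773)
handle 104 [0.46915948 0.2800722  0.05495187] ((469.92095947265625, 280.3493347167969), (28.670555114746094, 48.81747817993164), 35.73841094970703)
round 5 [ 0.52975763 -0.04642001  0.03942088] [ 0.52620006 -0.04806527  0.03613186] [ 0.53361743 -0.04407513  0.04427603]
dia 72 [ 0.53628412 -0.10981244  0.04547382] [ 0.4940001  -0.11952874  0.03043195] [ 0.57272622 -0.0959165   0.04995034]
bar 250 [ 0.53223449 -0.13430746  0.04821635] [ 0.49598645 -0.15999787  0.04003749] [ 0.57705443 -0.11060925  0.05495814]
hub 125 [ 0.53965607 -0.19345964  0.11996931] [ 0.45543855 -0.23129673  0.11312498] [ 0.61953373 -0.14612913  0.12961614]
bigh [0.4418 0.3227 0.012 ]
smh [0.4991 0.2364 0.012 ]
round [0.5237 0.0532 0.046 ]
dia [ 0.5285 -0.0505  0.04  ]
b1 [ 0.6198 -0.2291  0.1   ]
b2 [ 0.5739 -0.117   0.1   ]
b3 [ 0.5056 -0.2753  0.1   ]
b4 [ 0.463  -0.1617  0.1   ]
```

```bash
cat >> h.py <<'E'
def target(yaw):  # tool z down, tool y at angle yaw (deg)
    a=np.radians(yaw);y=np.array([np.cos(a),np.sin(a),0]);z=np.array([0,0,-1.]);return R.from_matrix(np.stack([np.cross(y,z),y,z],1))
def plan(pos,yaw,grip,n=None,half=True):
    s=status.observe();p=s['tcp_pos'];r=R.from_rotvec(s['eef_rot'])
    t=min((target(yaw+k) for k in((0,180) if half else (0,))),key=lambda t:(r.inv()*t).magnitude())
    rv=(r.inv()*t).as_rotvec();d=np.array(pos)-p
    print('p',p.round(4),'F',s['wrist_force'].round(1),'w',round(s['width'],4),'t',round(s['time'],2),'j6',s['qpos'][5].round(2),'yaw',np.degrees(np.arctan2(*r.as_matrix()[[1,0],1])).round(2))
    n=n or int(max(np.ceil(np.linalg.norm(d)/.038),np.ceil(np.abs(rv).max()/.115),1))
    print(n,'rows total shift',(r.inv().apply(d)*100).round(2),'turn',rv.round(3))
    for i in range(n):
        ri=r*R.from_rotvec(rv*i/n);print([[*(ri.inv().apply(d/n)*100).round(2).tolist()],(rv/n).round(3).tolist(),grip])
E
python3 -c "
from h import *
plan([.4704,.2802,.13],33.7,-1)"
```

```text
p [0.189  0.648  0.1924] F [-0.2 -0.  -0. ] w 0.0855 t 0.8 j6 -0.04 yaw 73.74
13 rows total shift [-37.31 -27.43   6.24] turn [0.    0.    0.699]
[[-2.87, -2.11, 0.48], [0.0, 0.0, 0.054], -1]
[[-2.98, -1.95, 0.48], [0.0, 0.0, 0.054], -1]
[[-3.08, -1.79, 0.48], [0.0, 0.0, 0.054], -1]
[[-3.17, -1.62, 0.48], [0.0, 0.0, 0.054], -1]
[[-3.25, -1.45, 0.48], [0.0, 0.0, 0.054], -1]
[[-3.33, -1.27, 0.48], [0.0, 0.0, 0.054], -1]
[[-3.39, -1.09, 0.48], [0.0, 0.0, 0.054], -1]
[[-3.44, -0.91, 0.48], [0.0, 0.0, 0.054], -1]
[[-3.49, -0.72, 0.48], [0.0, 0.0, 0.054], -1]
[[-3.52, -0.53, 0.48], [0.0, 0.0, 0.054], -1]
[[-3.55, -0.34, 0.48], [0.0, 0.0, 0.054], -1]
[[-3.56, -0.15, 0.48], [0.0, 0.0, 0.054], -1]
[[-3.56, 0.04, 0.48], [0.0, 0.0, 0.054], -1]
```

>>> {"name": "send_rows", "arguments": {"increments": [[[-2.9, -2.1, 0.4], [0, 0, 0.054], -1], [[-3.0, -1.95, 0.4], [0, 0, 0.054], -1], [[-3.1, -1.8, 0.4], [0, 0, 0.054], -1], [[-3.2, -1.6, 0.4], [0, 0, 0.054], -1], [[-3.25, -1.45, 0.4], [0, 0, 0.054], -1], [[-3.3, -1.3, 0.4], [0, 0, 0.054], -1], [[-3.4, -1.1, 0.4], [0, 0, 0.054], -1], [[-3.4, -0.9, 0.4], [0, 0, 0.054], -1], [[-3.5, -0.7, 0.4], [0, 0, 0.054], -1], [[-3.5, -0.5, 0.4], [0, 0, 0.054], -1]]}}

```text
time: 1.63
tcp_pos: [0.4077, 0.3608, 0.1519]
eef_rot: [-1.275, -2.87, -0.016]
wrist_force: [1.1, -0.4, 0.6]
width: 0.0854
```

```bash
python3 -c "
from h import *
plan([.4704,.2802,.12],33.7,-1)"
```

```text
p [0.4077 0.3608 0.1519] F [ 1.1 -0.4  0.6] w 0.0854 t 1.63 j6 -0.06 yaw 42.11
3 rows total shift [-10.2   -0.78   3.13] turn [ 0.008 -0.006  0.147]
[[-3.4, -0.26, 1.04], [0.003, -0.002, 0.049], -1]
[[-3.41, -0.09, 1.05], [0.003, -0.002, 0.049], -1]
[[-3.41, 0.08, 1.06], [0.003, -0.002, 0.049], -1]
```

>>> {"name": "send_rows", "arguments": {"increments": [[[-3.4, -0.26, 1.0], [0.003, -0.002, 0.049], -1], [[-3.4, -0.1, 1.0], [0.003, -0.002, 0.049], -1], [[-3.4, 0.1, 1.0], [0, 0, 0.049], -1], [[0, 0, 0], [0, 0, 0], -1], [[0, 0, 0], [0, 0, 0], -1]]}}

```text
time: 2.05
tcp_pos: [0.4771, 0.2701, 0.1216]
eef_rot: [1.505, 2.754, 0.007]
wrist_force: [0.6, 0.0, -0.6]
width: 0.0851
```

```bash
python3 -c "
from h import *
plan([.4704,.2802,.024],33.7,-1)"
```

```text
p [0.4771 0.2701 0.1216] F [ 0.6  0.  -0.6] w 0.0851 t 2.05 j6 -0.1 yaw 32.69
3 rows total shift [ 1.22 -0.07  9.75] turn [ 0.006  0.001 -0.018]
[[0.41, -0.02, 3.25], [0.002, 0.0, -0.006], -1]
[[0.41, -0.01, 3.25], [0.002, 0.0, -0.006], -1]
[[0.41, -0.01, 3.25], [0.002, 0.0, -0.006], -1]
```

>>> {"name": "send_rows", "arguments": {"increments": [[[0.6, 0, 1], [0.003, 0, -0.009], -1], [[0.6, 0, 2], [0.003, 0, -0.009], -1], [[0, 0, 2.2], [0, 0, 0], -1], [[0, 0, 2.2], [0, 0, 0], -1], [[0, 0, 0.6], [0, 0, 0], -1], [[0, 0, 0], [0, 0, 0], -1]]}}

```text
time: 2.55
tcp_pos: [0.469, 0.2884, 0.0405]
eef_rot: [1.468, 2.776, 0.01]
wrist_force: [1.0, 0.6, -0.3]
width: 0.0855
```

```bash
python3 -c "
from h import *
plan([.4704,.2802,.024],33.7,-1)"
```

```text
p [0.469  0.2884 0.0405] F [ 1.   0.6 -0.3] w 0.0855 t 2.55 j6 -0.09 yaw 34.26
1 rows total shift [-0.76 -0.36  1.65] turn [ 0.006 -0.001  0.01 ]
[[-0.76, -0.36, 1.65], [0.006, -0.001, 0.01], -1]
```

>>> {"name": "send_rows", "arguments": {"increments": [[[-0.4, -0.2, 0.5], [0.004, 0, 0.005], -1], [[-0.3, -0.15, 0.6], [0, 0, 0.004], -1], [[0, 0, 0.4], [0, 0, 0], -1], [[0, 0, 0], [0, 0, 0], -1], [[0, 0, 0], [0, 0, 0], -1]]}}

```text
time: 2.97
tcp_pos: [0.4705, 0.2835, 0.027]
eef_rot: [1.475, 2.772, 0.009]
wrist_force: [0.9, -0.5, -0.2]
width: 0.0855
```

```bash
python3 -c "
from h import *
plan([.4704,.2802,.024],33.7,-1)"
```

```text
p [0.4705 0.2835 0.027 ] F [ 0.9 -0.5 -0.2] w 0.0855 t 2.97 j6 -0.1 yaw 33.97
1 rows total shift [-0.27 -0.19  0.3 ] turn [ 0.006 -0.001  0.005]
[[-0.27, -0.19, 0.3], [0.006, -0.001, 0.005], -1]
```

>>> {"name": "send_rows", "arguments": {"increments": [[[-0.25, -0.15, 0.25], [0.006, 0, 0.005], -1], [[0, 0, 0], [0, 0, 0], -1], [[0, 0, 0], [0, 0, 0], 0.2], [[0, 0, 0], [0, 0, 0], 1], [[0, 0, 0], [0, 0, 0], 1], [[0, 0, 0], [0, 0, 0], 1], [[0, 0, 0], [0, 0, 0], 1], [[0, 0, 0], [0, 0, 0], 1], [[0, 0, 0], [0, 0, 0], 1]], "force": 80}}

```text
time: 3.72
tcp_pos: [0.4731, 0.2808, 0.027]
eef_rot: [1.485, 2.768, 0.006]
wrist_force: [-0.2, 0.9, -0.3]
width: 0.0007
```

```bash
python3 -c "
from h import *
plan([.4704,.2802,.12],33.7,1)"
```

```text
p [0.4731 0.2808 0.027 ] F [-0.2  0.9 -0.3] w 0.0007 t 3.72 j6 -0.1 yaw 33.57
3 rows total shift [ 0.11 -0.23 -9.3 ] turn [ 0.004 -0.001 -0.002]
[[0.04, -0.08, -3.1], [0.001, -0.0, -0.001], 1]
[[0.04, -0.08, -3.1], [0.001, -0.0, -0.001], 1]
[[0.04, -0.08, -3.1], [0.001, -0.0, -0.001], 1]
```

```bash
python3 - <<'E'
from h import *
grab('scene','s1.png');grab('top','t1.png')
a=cv2.imread('pics/s1.png')[170:290,270:430];b=cv2.imread('pics/t1.png')[130:250,100:260]
cv2.imwrite('pics/c1.png',np.vstack([cv2.resize(x,None,fx=2.5,fy=2.5,interpolation=2) for x in(a,b)]))
E
```

```text
(no output)
```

View pics/c1.png

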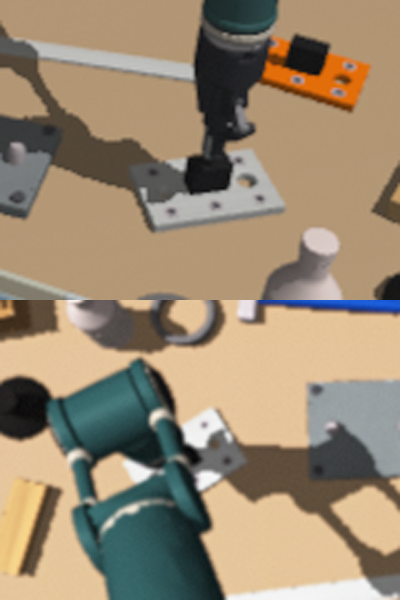

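```bash
python3 - <<'E'
from h import *
a=cv2.imread('pics/s1.png')[190:265,320:395]
cv2.imwrite('pics/c2.png',cv2.resize(a,None,fx=7,fy=7,interpolation=2))
p,d=grab('scene');W=pts('scene',d)
for r in range(210,250,4): print(r,[tuple((W[r,c]*1000).round().astype(int).tolist()) for c in range(346,364,4)])
E
```

```text
210 [(311, 227, 5), (468, 259, 138), (496, 272, 164), (494, 283, 166), (511, 294, 184)]
214 [(325, 231, 0), (461, 260, 118), (493, 274, 148), (497, 285, 155), (508, 296, 167)]
218 [(345, 236, 0), (342, 248, 2), (492, 276, 133), (489, 286, 134), (503, 298, 150)]
222 [(367, 241, 2), (365, 253, 5), (486, 277, 114), (511, 290, 140), (527, 302, 156)]
226 [(383, 245, -1), (382, 257, 3), (482, 279, 96), (504, 292, 119), (368, 293, 4)]
230 [(406, 250, 3), (399, 262, 2), (485, 282, 84), (482, 292, 86), (398, 298, 14)]
234 [(482, 261, 58), (477, 272, 57), (471, 282, 56), (467, 293, 56), (417, 301, 15)]
238 [(489, 264, 49), (489, 275, 53), (482, 286, 51), (474, 296, 47), (467, 307, 45)]
242 [(494, 267, 38), (485, 277, 34), (480, 288, 34), (472, 298, 30), (451, 308, 14)]
246 [(491, 268, 19), (486, 279, 19), (476, 290, 13), (471, 301, 13), (467, 312, 13)]
```

View pics/c2.png

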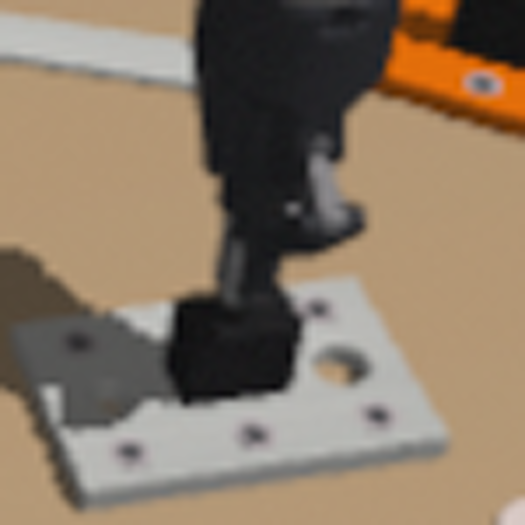

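The handle (crop row 350, col 235) is undisturbed. The shut fingers appear to end on top of it or behind it. I'll lift and see whether the plate follows.

>>> {"name": "send_rows", "arguments": {"increments": [[[0, 0, -1], [0, 0, 0], 1], [[0, 0, -2], [0, 0, 0], 1], [[0, 0, -2], [0, 0, 0], 1], [[0, 0, 0], [0, 0, 0], 1], [[0, 0, 0], [0, 0, 0], 1]]}}

```text
time: 4.28
tcp_pos: [0.4717, 0.2801, 0.0793]
eef_rot: [-1.485, -2.768, -0.002]
wrist_force: [-0.6, 0.3, 0.1]
width: -0.0002
```

```bash
python3 - <<'E'
from h import *
s=status.observe();print(s['tcp_pos'],s['width'],s['wrist_force'])
t=s['tcp_pos']
p,d=grab('scene','s2.png');W=pts('scene',d)
r,c=map(int,proj('scene',t));print('tcp px',r,c)
a=cv2.imread('pics/s2.png');cv2.circle(a,(c,r),1,(0,0,255),-1)
y0,x0=r-40,c-45
cv2.imwrite('pics/c3.png',cv2.resize(a[y0:y0+90,x0:x0+90],None,fx=6,fy=6,interpolation=2))
for r in range(y0+20,y0+60,3): print(r,[tuple((W[r,q]*1000).round().astype(int).tolist()) for q in range(c-9,c+10,4)])
E
```

```text
[0.47172282 0.28008516 0.0793453 ] -0.00021347433034968162 [-0.57934469  0.28386654  0.14463466]
tcp px 228 354
208 [(303, 222, 5), (291, 233, 0), (290, 246, 4), (488, 279, 168), (510, 291, 188)]
211 [(316, 225, 4), (307, 237, 0), (472, 268, 141), (482, 279, 152), (506, 292, 175)]
214 [(325, 228, -1), (325, 241, 3), (474, 270, 132), (486, 281, 145), (477, 291, 142)]
217 [(345, 232, 3), (339, 244, 2), (480, 272, 126), (483, 283, 132), (469, 292, 124)]
220 [(360, 236, 3), (354, 248, 2), (351, 260, 4), (342, 272, 0), (337, 284, 0)]
223 [(375, 239, 4), (365, 251, -1), (363, 263, 2), (359, 275, 2), (351, 287, 1)]
226 [(392, 243, 6), (378, 254, -1), (378, 266, 3), (371, 278, 1), (367, 290, 1)]
229 [(398, 246, 0), (395, 257, 1), (391, 269, 2), (384, 281, 0), (382, 293, 3)]
232 [(470, 256, 53), (467, 267, 55), (464, 278, 56), (457, 289, 54), (407, 296, 13)]
235 [(482, 259, 53), (482, 270, 57), (476, 281, 56), (470, 291, 54), (464, 302, 53)]
238 [(486, 261, 45), (492, 273, 55), (486, 283, 54), (478, 294, 50), (469, 304, 46)]
241 [(488, 262, 35), (488, 274, 39), (483, 285, 39), (474, 295, 35), (469, 306, 34)]
244 [(491, 264, 26), (491, 276, 30), (482, 286, 26), (476, 297, 24), (457, 307, 11)]
247 [(489, 266, 12), (487, 277, 15), (482, 288, 14), (475, 299, 12), (473, 310, 14)]
```

View pics/c3.png

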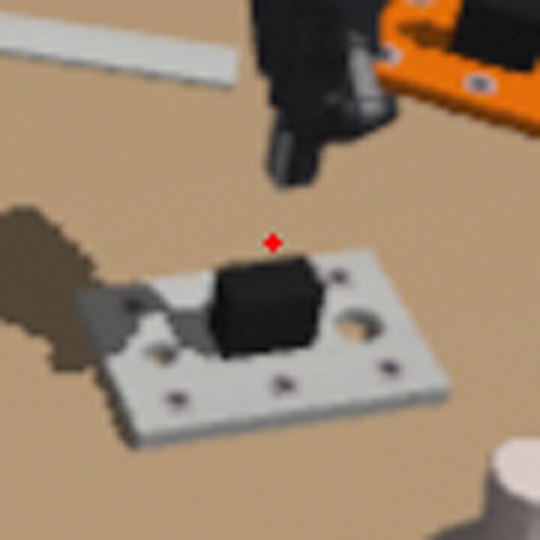

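```bash
python3 - <<'E'
from h import *
s=status.observe();print(s['tcp_pos'],s['time'],arm.grasp_offset,[a for a in dir(arm) if a[0]!='_'])
p,d=grab('scene');W=pts('scene',d)
s=status.observe();print(s['tcp_pos'],s['time'])
r0,c0=slice(195,232),slice(335,380)
Q=W[r0,c0].reshape(-1,3);ok=(Q[:,0]>.43)&(Q[:,0]<.53)&(Q[:,2]>.06)
Q=Q[ok]
y=np.array([.832,.555]);x=np.array([-.555,.832])
for lo in np.arange(.09,.19,.01):
    q=Q[(Q[:,2]>lo)&(Q[:,2]<lo+.01)]
    if len(q):
        v=q[:,:2]-[.4717,.2801]
        print(lo.round(2),len(q),'along y',(v@y).min().round(4),np.median(v@y).round(4),(v@y).max().round(4),'x',(v@x).min().round(4),(v@x).max().round(4))
print(proj('scene',[.4717,.2801,.118]))
E
```

```text
[0.47230597 0.28041329 0.07972268] 4.3333 0.0187 ['MotionError', 'grasp_offset']
[0.47180875 0.28013036 0.07891335] 4.3833
0.12 11 along y -0.0016 0.0064 0.012 x -0.0107 0.0088
0.13 25 along y -0.0075 0.0097 0.0142 x -0.0122 0.007
0.14 27 along y -0.0081 0.0107 0.0139 x -0.0111 0.007
0.15 12 along y -0.0073 0.0039 0.0129 x -0.0111 -0.0052
0.16 29 along y -0.0277 0.006 0.0319 x -0.0129 0.012
0.17 41 along y -0.0318 0.0086 0.0381 x -0.0139 0.0119
0.18 42 along y -0.0178 0.0155 0.0459 x -0.0178 0.0094
(np.float64(218.09364106511381), np.float64(356.2221809331093))
```

The frame shows the shut fingertips at about z 0.119 (crop (290,185)), while the reported TCP is 0.079 (red dot at (272,242)). The lateral position agrees. So the real tip sits about 4 cm higher than reported, and I'll aim 4 cm lower in the report.

>>> {"name": "send_rows", "arguments": {"increments": [[[0, 0, 0], [0, 0, 0], -1], [[0, 0, 0], [0, 0, 0], -1], [[0, -0.1, 0], [0.002, 0, 0], -1], [[0, 0, 0.5], [0, 0, 0], -1], [[0, 0, 1.5], [0, 0, 0], -1], [[0, 0, 2], [0, 0, 0], -1], [[0, 0, 2], [0, 0, 0], -1], [[0, 0, 1.2], [0, 0, 0], -1], [[0, 0, 0.5], [0, 0, 0], -1], [[0, 0, 0], [0, 0, 0], -1]]}}

```text
time: 5.22
tcp_pos: [0.467, 0.2775, -0.0074]
eef_rot: [-1.482, -2.763, 0.011]
wrist_force: [-0.1, 0.3, 0.4]
width: 0.0856
```

```bash
python3 -c "
from h import *
plan([.4704,.2802,-.014],33.7,-1)"
```

```text
p [ 0.467   0.2775 -0.0074] F [-0.1  0.3  0.4] w 0.0856 t 5.22 j6 -0.1 yaw 33.58
1 rows total shift [0.03 0.44 0.65] turn [-0.009 -0.002 -0.002]
[[0.03, 0.44, 0.65], [-0.009, -0.002, -0.002], -1]
```

>>> {"name": "send_rows", "arguments": {"increments": [[[0, 0.2, 0.4], [-0.005, 0, 0], -1], [[0, 0.1, 0.3], [-0.004, 0, 0], -1], [[0, 0, 0], [0, 0, 0], -1], [[0, 0, 0], [0, 0, 0], 0.2], [[0, 0, 0], [0, 0, 0], 1], [[0, 0, 0], [0, 0, 0], 1], [[0, 0, 0], [0, 0, 0], 1], [[0, 0, 0], [0, 0, 0], 1], [[0, 0, 0], [0, 0, 0], 1]], "force": 100}}

```text
time: 5.97
tcp_pos: [0.472, 0.2805, -0.0115]
eef_rot: [1.484, 2.768, 0.008]
wrist_force: [-0.3, 0.5, -3.9]
width: 0.0263
```

```bash
python3 -c "
from h import *
plan([.4704,.2802,.06],33.7,1)"
```

```text
p [ 0.472   0.2805 -0.0115] F [-0.3  0.5 -3.9] w 0.0263 t 5.97 j6 -0.1 yaw 33.59
2 rows total shift [ 0.07 -0.11 -7.15] turn [ 0.005 -0.002 -0.002]
[[0.04, -0.06, -3.58], [0.003, -0.001, -0.001], 1]
[[0.03, -0.07, -3.58], [0.003, -0.001, -0.001], 1]
```

>>> {"name": "send_rows", "arguments": {"increments": [[[0, 0, -0.5], [0.002, 0, 0], 1], [[0, 0, -1.5], [0.003, 0, 0], 1], [[0, 0, -2.5], [0, 0, 0], 1], [[0, 0, -1.5], [0, 0, 0], 1], [[0, 0, -0.5], [0, 0, 0], 1], [[0, 0, 0], [0, 0, 0], 1]]}}

```text
time: 6.47
tcp_pos: [0.4659, 0.2772, 0.0508]
eef_rot: [-1.481, -2.761, 0.017]
wrist_force: [0.2, -0.4, -4.2]
width: 0.0262
```

```bash
python3 -c "
from h import *
plan([.5267,.0019,.055],3.47,1,12)"
```

```text
p [0.4659 0.2772 0.0508] F [ 0.2 -0.4 -4.2] w 0.0262 t 6.47 j6 -0.1 yaw 33.58
12 rows total shift [-26.29 -10.17  -0.36] turn [-0.014  0.001  0.526]
[[-2.19, -0.85, -0.03], [-0.001, 0.0, 0.044], 1]
[[-2.23, -0.75, -0.03], [-0.001, 0.0, 0.044], 1]
[[-2.26, -0.65, -0.03], [-0.001, 0.0, 0.044], 1]
[[-2.28, -0.55, -0.03], [-0.001, 0.0, 0.044], 1]
[[-2.31, -0.45, -0.03], [-0.001, 0.0, 0.044], 1]
[[-2.32, -0.35, -0.03], [-0.001, 0.0, 0.044], 1]
[[-2.34, -0.25, -0.03], [-0.001, 0.0, 0.044], 1]
[[-2.34, -0.15, -0.03], [-0.001, 0.0, 0.044], 1]
[[-2.35, -0.04, -0.03], [-0.001, 0.0, 0.044], 1]
[[-2.35, 0.06, -0.04], [-0.001, 0.0, 0.044], 1]
[[-2.34, 0.16, -0.04], [-0.001, 0.0, 0.044], 1]
[[-2.33, 0.26, -0.03], [-0.001, 0.0, 0.044], 1]
```

>>> {"name": "send_rows", "arguments": {"increments": [[[-1.2, -0.5, -0.05], [-0.003, 0, 0.03], 1], [[-2.2, -0.8, -0.05], [-0.002, 0, 0.044], 1], [[-2.2, -0.7, -0.05], [-0.002, 0, 0.044], 1], [[-2.3, -0.6, -0.05], [-0.002, 0, 0.044], 1], [[-2.3, -0.5, -0.05], [-0.001, 0, 0.044], 1], [[-2.3, -0.4, -0.05], [-0.001, 0, 0.044], 1], [[-2.3, -0.3, 0], [-0.001, 0, 0.044], 1], [[-2.3, -0.2, 0], [0, 0, 0.044], 1], [[-2.0, -0.1, 0], [0, 0, 0.044], 1], [[-1.5, 0, 0], [0, 0, 0.044], 1]]}}

```text
time: 7.3
tcp_pos: [0.4979, 0.0573, 0.0415]
eef_rot: [-2.054, -2.362, 0.025]
wrist_force: [0.4, -0.6, -3.9]
width: 0.0266
```

```bash
python3 -c "
from h import *
plan([.5267,.0019,.055],3.47,1,3)"
```

```text
p [0.4979 0.0573 0.0415] F [ 0.4 -0.6 -3.9] w 0.0266 t 7.3 j6 -0.07 yaw 7.97
3 rows total shift [-5.89  2.06 -1.38] turn [-0.02   0.002  0.079]
[[-1.96, 0.69, -0.46], [-0.007, 0.001, 0.026], 1]
[[-1.94, 0.74, -0.46], [-0.007, 0.001, 0.026], 1]
[[-1.92, 0.79, -0.45], [-0.007, 0.001, 0.026], 1]
```

>>> {"name": "send_rows", "arguments": {"increments": [[[-1.4, 0.7, -0.8], [-0.008, 0, 0.026], 1], [[-1.4, 0.7, -0.5], [-0.007, 0, 0.026], 1], [[-1.2, 0.4, 0], [-0.005, 0, 0.018], 1], [[0, 0, 0], [0, 0, 0], 1], [[0, 0, 0], [0, 0, 0], 1]]}}

```text
time: 7.72
tcp_pos: [0.5136, 0.0107, 0.0468]
eef_rot: [-2.157, -2.276, 0.019]
wrist_force: [0.5, -0.3, -4.7]
width: 0.0262
```

```bash
python3 -c "
from h import *
grab('top','t2.png');p,d=grab('scene','s3.png')
plan([.5267,.0019,.055],3.47,1,2)
a=cv2.imread('pics/s3.png')[165:255,165:300];b=cv2.imread('pics/t2.png')[130:220,200:335]
cv2.imwrite('pics/c4.png',np.vstack([cv2.resize(x,None,fx=3.3,fy=3.3,interpolation=2) for x in(a,b)]))"
```

```text
p [0.5133 0.0114 0.0467] F [-0.1 -0.6 -4. ] w 0.0263 t 7.82 j6 -0.07 yaw 3.16
2 rows total shift [-1.03  1.28 -0.84] turn [-0.013  0.004 -0.005]
[[-0.51, 0.64, -0.42], [-0.007, 0.002, -0.003], 1]
[[-0.51, 0.64, -0.42], [-0.007, 0.002, -0.003], 1]
```

View pics/c4.png

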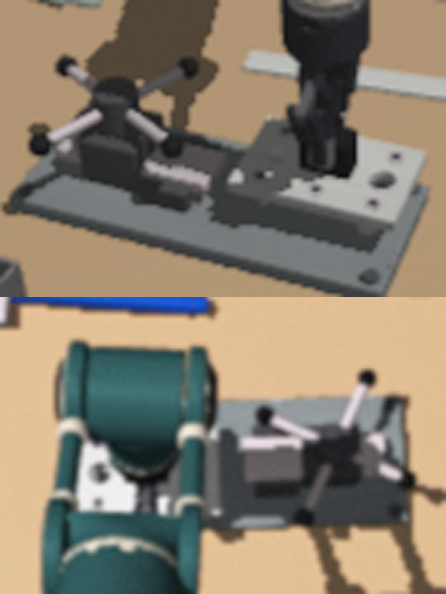

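>>> {"name": "send_rows", "arguments": {"increments": [[[-0.5, 0.7, -0.5], [-0.007, 0.002, -0.003], 1], [[-0.4, 0.6, -0.4], [-0.006, 0.002, -0.002], 1], [[0, 0, 0], [0, 0, 0], 1], [[0, 0, 0], [0, 0, 0], 1]]}}

```text
time: 8.15
tcp_pos: [0.5266, 0.0044, 0.0552]
eef_rot: [-2.148, -2.29, 0.0]
wrist_force: [-0.5, -0.8, -4.5]
width: 0.0263
```

```bash
python3 -c "
from h import *
p,d=grab('scene','s4.png');W=pts('scene',d)
plan([.528,.0019,.04],3.47,1,2)
print(ray('scene',0,0,0)*0)
B=cv2.resize(p,None,fx=4,fy=4,interpolation=cv2.INTER_CUBIC).astype(int)
zt=status.observe()['tcp_pos'][2]+.0115+.012
print(zt)
# top-face points of plate
m=(abs(W[...,2]-zt)<.006)&(W[...,0]>.44)&(W[...,0]<.62)&(W[...,1]>-.095)&(W[...,1]<.11)
Q=W[m];print(len(Q),cv2.minAreaRect((Q[:,:2]*1000).astype(np.float32)),np.linalg.lstsq(np.c_[Q[:,:2],np.ones(len(Q))],Q[:,2],rcond=None)[0])
"
```

```text
p [0.5269 0.0044 0.0554] F [-0.4 -0.5 -3.5] w 0.0263 t 8.2 j6 -0.1 yaw 3.66
2 rows total shift [-0.25  0.09  1.54] turn [-0.001 -0.001  0.003]
[[-0.13, 0.05, 0.77], [-0.0, -0.001, 0.002], 1]
[[-0.13, 0.05, 0.77], [-0.0, -0.001, 0.002], 1]
[-0. -0.  0.]
0.07889986325813089
1000 ((524.4951171875, 4.486427307128906), (106.66816711425781, 161.3842010498047), 4.368628025054932) [-0.01778828 -0.00400913  0.08990233]
```

```bash
python3 -c "
from h import *
W=np.load('sceneW.npy')
m=(abs(W[...,2]-.02)<.006)&(W[...,0]>.4)&(W[...,0]<.65)&(W[...,1]>-.35)&(W[...,1]<.15)
m=cv2.morphologyEx(m.astype(np.uint8),cv2.MORPH_OPEN,np.ones((3,3),np.uint8))>0
Q=W[m];(c,s,a)=r=cv2.minAreaRect((Q[:,:2]*1000).astype(np.float32));print(r)
t=np.radians(a if s[0]<s[1] else a-90);print(np.array(c)+100*np.array([-np.sin(t),np.cos(t)]))
p=cv2.imread('pics/scene0.png')[:,:,::-1].copy();B=cv2.resize(p,None,fx=4,fy=4,interpolation=2).astype(int)
for f in('scene0','s4'):
  p=cv2.imread(f'pics/{f}.png')
  c=p[200:255,205:300];cv2.imwrite(f'pics/x_{f}.png',cv2.resize(c,None,fx=8,fy=8,interpolation=2))
a=cv2.imread('pics/x_scene0.png');b=cv2.imread('pics/x_s4.png')
cv2.imwrite('pics/c5.png',cv2.resize(np.vstack([a,b]),(520,600)))
print(proj('scene',[.5237,.0538,.046]),proj('scene',[.5298,-.05,.04]))
"
```

```text
((533.1533203125, -94.80081176757812), (152.5283660888672, 379.166748046875), 3.408236503601074)
[527.20833291   5.02231744]
(np.float64(227.26326715330742), np.float64(274.9501624419928)) (np.float64(221.14840287103334), np.float64(243.41778566468253))
```

View pics/c5.png

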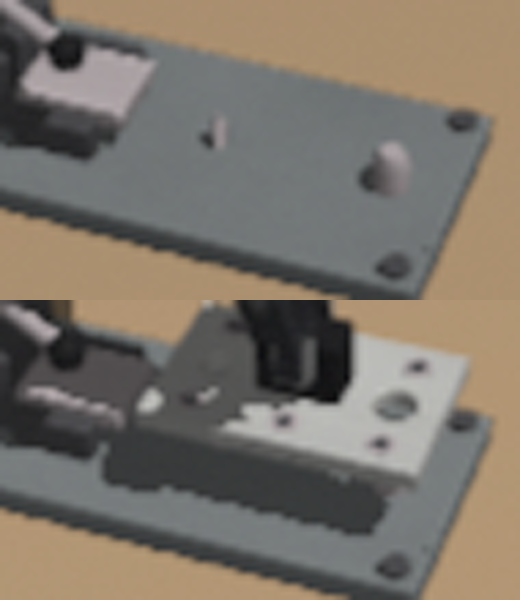

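Crop: the round pin is at (390,165), the diamond pin at (215,130), and the held plate hovers level over them.

>>> {"name": "send_rows", "arguments": {"increments": [[[0.05, 0.2, 0.5], [0, 0, 0.003], 1], [[0, 0, 0.6], [0, 0, 0], 1], [[0, 0, 0.3], [0, 0, 0], 1], [[0, 0, 0], [0, 0, 0], 1], [[0, 0, 0], [0, 0, 0], 1]]}}

```text
time: 8.62
tcp_pos: [0.5286, 0.006, 0.0396]
eef_rot: [-2.15, -2.288, 0.0]
wrist_force: [0.7, 0.5, -5.2]
width: 0.0262
```

```bash
python3 -c "
from h import *
plan([.529,.0033,.028],3.47,1,2)"
```

```text
p [0.5286 0.006  0.0396] F [ 0.7  0.5 -5.2] w 0.0262 t 8.62 j6 -0.1 yaw 3.54
2 rows total shift [-0.27  0.02  1.16] turn [-0.001 -0.001  0.001]
[[-0.13, 0.01, 0.58], [-0.001, -0.001, 0.001], 1]
[[-0.13, 0.01, 0.58], [-0.001, -0.001, 0.001], 1]
```

>>> {"name": "send_rows", "arguments": {"increments": [[[-0.25, 0, 0.3], [0, 0, 0], 1], [[0, 0, 0.4], [0, 0, 0], 1], [[0, 0, 0.3], [0, 0, 0], 1], [[0, 0, 0], [0, 0, 0], 1]]}}

```text
time: 8.95
tcp_pos: [0.5282, 0.0033, 0.0282]
eef_rot: [-2.15, -2.287, 0.001]
wrist_force: [-0.9, -0.2, -5.2]
width: 0.0268
```

```bash
python3 -c "
from h import *
plan([.529,.0033,.02],3.47,1,2);print(status.observe()['torque'])"
```

```text
p [0.5282 0.0033 0.0282] F [-0.9 -0.2 -5.2] w 0.0268 t 8.95 j6 -0.1 yaw 3.55
2 rows total shift [-0.01  0.08  0.82] turn [-0.002 -0.001  0.001]
[[-0.0, 0.04, 0.41], [-0.001, -0.001, 0.001], 1]
[[-0.0, 0.04, 0.41], [-0.001, -0.001, 0.001], 1]
[-0.03177347  0.07389346 -0.01683749]
```

>>> {"name": "send_rows", "arguments": {"increments": [[[0, 0, 0.25], [0, 0, 0], 1], [[0, 0, 0.25], [0, 0, 0], 1], [[0, 0, 0], [0, 0, 0], 1]]}}

```text
time: 9.2
tcp_pos: [0.5281, 0.0032, 0.0225]
eef_rot: [-2.15, -2.287, 0.001]
wrist_force: [-0.6, 0.1, -4.0]
width: 0.0266
```

```bash
python3 -c "
from h import *
plan([.529,.0033,.02],3.47,1,2);print(status.observe()['torque'])"
```

```text
p [0.5281 0.0032 0.0225] F [-0.6  0.1 -4. ] w 0.0266 t 9.2 j6 -0.1 yaw 3.54
2 rows total shift [0.01 0.09 0.25] turn [-0.003 -0.001  0.001]
[[0.0, 0.04, 0.13], [-0.001, -0.001, 0.001], 1]
[[0.0, 0.04, 0.13], [-0.001, -0.001, 0.001], 1]
[ 0.02056095 -0.00334503  0.05222348]
```

>>> {"name": "send_rows", "arguments": {"increments": [[[0, 0, 0.3], [0, 0, 0], 1], [[0, 0, 0.2], [0, 0, 0], 1], [[0, 0, 0], [0, 0, 0], 1]]}}

```text
time: 9.45
tcp_pos: [0.5283, 0.0032, 0.0172]
eef_rot: [-2.15, -2.287, 0.001]
wrist_force: [0.1, 0.3, -5.5]
width: 0.0261
```

```bash
python3 -c "
from h import *
plan([.529,.0033,.0085],3.47,1,2);print(status.observe()['torque'])"
```

```text
p [0.5283 0.0032 0.0172] F [ 0.1  0.3 -5.5] w 0.0261 t 9.45 j6 -0.1 yaw 3.53
2 rows total shift [0.   0.07 0.87] turn [-0.002 -0.001  0.001]
[[0.0, 0.03, 0.43], [-0.001, -0.001, 0.001], 1]
[[0.0, 0.03, 0.43], [-0.001, -0.001, 0.001], 1]
[ 0.01852922 -0.00724199  0.02519321]
```

>>> {"name": "send_rows", "arguments": {"increments": [[[0, 0, 0.25], [0, 0, 0], 1], [[0, 0, 0.2], [0, 0, 0], 1], [[0, 0, 0.15], [0, 0, 0], 1], [[0, 0, 0], [0, 0, 0], 1]]}}

```text
time: 9.78
tcp_pos: [0.5285, 0.0033, 0.0106]
eef_rot: [-2.15, -2.287, 0.001]
wrist_force: [0.7, -0.3, -4.8]
width: 0.0267
```

```bash
python3 -c "
from h import *
plan([.529,.0033,.0085],3.47,1,2);print(status.observe()['torque'])"
```

```text
p [0.5285 0.0033 0.0106] F [ 0.7 -0.3 -4.8] w 0.0267 t 9.78 j6 -0.1 yaw 3.54
2 rows total shift [-0.    0.05  0.21] turn [-0.002 -0.001  0.001]
[[-0.0, 0.03, 0.11], [-0.001, -0.001, 0.001], 1]
[[-0.0, 0.03, 0.11], [-0.001, -0.001, 0.001], 1]
[0.00684737 0.01650046 0.02572397]
```

>>> {"name": "send_rows", "arguments": {"increments": [[[0, 0, 0.12], [0, 0, 0], 1], [[0, 0, 0.1], [0, 0, 0], 1], [[0, 0, 0.1], [0, 0, 0], 1], [[0, 0, 0.1], [0, 0, 0], 1]]}}

```text
time: 10.12
tcp_pos: [0.5286, 0.0033, 0.0083]
eef_rot: [-2.15, -2.287, 0.001]
wrist_force: [-4.3, -0.0, 5.6]
width: 0.0263
```

```bash
python3 -c "
from h import *
plan([.529,.0033,.0085],3.47,1,2);print(status.observe()['torque'])"
```

```text
p [0.5286 0.0033 0.0083] F [-4.3 -0.   5.6] w 0.0263 t 10.12 j6 -0.1 yaw 3.54
2 rows total shift [ 0.    0.04 -0.02] turn [-0.002 -0.001  0.001]
[[0.0, 0.02, -0.01], [-0.001, -0.001, 0.001], 1]
[[0.0, 0.02, -0.01], [-0.001, -0.001, 0.001], 1]
[ 0.00835702  0.47175112 -0.00735548]
```

Contact is at the expected height. One more light press, then release and retreat.

>>> {"name": "send_rows", "arguments": {"increments": [[[0, 0, 0.15], [0, 0, 0], 1], [[0, 0, 0.15], [0, 0, 0], 1], [[0, 0, 0], [0, 0, 0], 1], [[0, 0, 0], [0, 0, 0], -1], [[0, 0, 0], [0, 0, 0], -1], [[0, 0, 0], [0, 0, 0], -1], [[0, 0, 0], [0, 0, 0], -1], [[0, 0, -0.5], [0, 0, 0], -1], [[0, 0, -2], [0, 0, 0], -1], [[0, 0, -3], [0, 0, 0], -1]]}}

```text
time: 10.95
tcp_pos: [0.5268, 0.0032, 0.0619]
eef_rot: [-2.147, -2.284, 0.007]
wrist_force: [-0.3, 0.4, -0.2]
width: 0.0856
```

```bash
python3 -c "
from h import *
plan([.529,.0033,.2],3.47,1,4)"
```

```text
p [0.5268 0.0032 0.0619] F [-0.3  0.4 -0.2] w 0.0856 t 10.95 j6 -0.1 yaw 3.54
4 rows total shift [  0.02   0.11 -13.81] turn [-0.008 -0.002  0.001]
[[0.01, 0.03, -3.45], [-0.002, -0.0, 0.0], 1]
[[0.0, 0.03, -3.45], [-0.002, -0.0, 0.0], 1]
[[0.0, 0.04, -3.45], [-0.002, -0.0, 0.0], 1]
[[0.0, 0.05, -3.45], [-0.002, -0.0, 0.0], 1]
```

>>> {"name": "send_rows", "arguments": {"increments": [[[0, 0, -3], [-0.004, -0.002, 0], -1], [[0, 0, -3], [-0.004, 0, 0], 0], [[0, 0, -3], [0, 0, 0], 1], [[0, 0, 0], [0, 0, 0], 1], [[0, 0, 0], [0, 0, 0], 1], [[0, 0, 0], [0, 0, 0], 1]]}}

```text
time: 11.45
tcp_pos: [0.532, 0.003, 0.1654]
eef_rot: [2.145, 2.281, 0.014]
wrist_force: [-0.5, -0.0, 0.9]
width: 0.0256
```

```bash
python3 -c "
from h import *
p,d=grab('scene','s5.png');W=pts('scene',d)
m=(abs(W[...,2]-.032)<.006)&(W[...,0]>.44)&(W[...,0]<.62)&(W[...,1]>-.1)&(W[...,1]<.11)
Q=W[m];print(len(Q),cv2.minAreaRect((Q[:,:2]*1000).astype(np.float32)),np.linalg.lstsq(np.c_[Q[:,:2],np.ones(len(Q))],Q[:,2],rcond=None)[0],Q[:,2].mean())
m=(abs(W[...,2]-.075)<.007)&(W[...,0]>.49)&(W[...,0]<.56)&(W[...,1]>-.05)&(W[...,1]<.05);Q=W[m];print('handle',len(Q),cv2.minAreaRect((Q[:,:2]*1000).astype(np.float32)),np.percentile(Q[:,2],90))
plan([.518,-.147,.16],3.47,1)
a=cv2.imread('pics/s5.png')[165:265,165:305];cv2.imwrite('pics/c6.png',cv2.resize(a,None,fx=5,fy=5,interpolation=2))"
```

```text
997 ((530.7097778320312, 5.4149322509765625), (135.44943237304688, 167.70364379882812), 5.736103534698486) [-0.01213763 -0.00495544  0.03976418] 0.03318901788480448
handle 127 ((528.6576538085938, 4.11842155456543), (31.17140007019043, 50.16196060180664), 0.8796409964561462) 0.0769648960427439
p [0.5314 0.003  0.1646] F [ 0.4  0.6 -0.5] w 0.0177 t 11.5 j6 -0.1 yaw 3.54
4 rows total shift [-14.89  -2.27   0.46] turn [0.012 0.001 0.001]
[[-3.72, -0.57, 0.11], [0.003, 0.0, 0.0], 1]
[[-3.72, -0.57, 0.11], [0.003, 0.0, 0.0], 1]
[[-3.72, -0.56, 0.12], [0.003, 0.0, 0.0], 1]
[[-3.72, -0.56, 0.12], [0.003, 0.0, 0.0], 1]
```

View pics/c6.png

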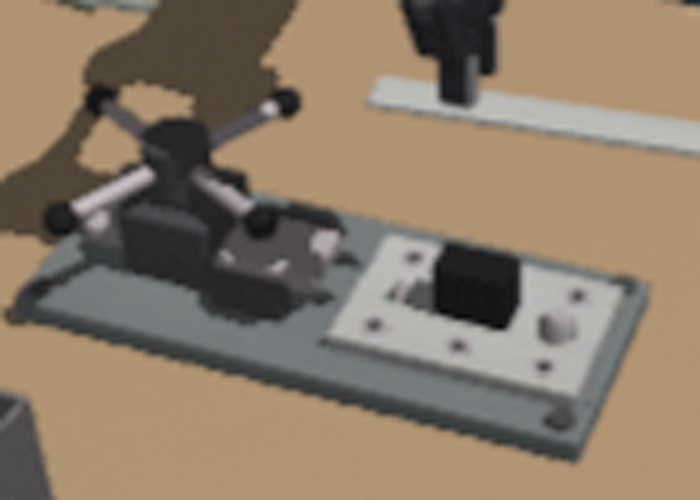

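The plate sits flat with both pins showing through: round at (557,325), diamond at (405,290). Next, the capstan.

>>> {"name": "send_rows", "arguments": {"increments": [[[-3.0, -0.6, 0], [0.004, 0, 0], 1], [[-3.7, -0.6, 0], [0.004, 0, 0], 1], [[-3.7, -0.6, 0], [0.003, 0, 0], 1], [[-2.5, -0.4, 0], [0, 0, 0], 1], [[-0.5, 0, 0], [0, 0, 0], 1], [[0, 0, 0], [0, 0, 0], 1]]}}

```text
time: 12.0
tcp_pos: [0.5122, -0.1337, 0.1552]
eef_rot: [-2.138, -2.286, 0.01]
wrist_force: [-0.2, 1.0, 0.6]
width: 0.0002
```

```bash
python3 -c "
from h import *
plan([.518,-.147,.048],3.47,1)"
```

```text
p [ 0.5122 -0.1337  0.1552] F [-0.2  1.   0.6] w 0.0002 t 12.0 j6 -0.37 yaw 3.83
3 rows total shift [-1.41  0.62 10.71] turn [-0.013 -0.004  0.006]
[[-0.47, 0.21, 3.57], [-0.004, -0.001, 0.002], 1]
[[-0.46, 0.19, 3.57], [-0.004, -0.001, 0.002], 1]
[[-0.46, 0.18, 3.57], [-0.004, -0.001, 0.002], 1]
```

>>> {"name": "send_rows", "arguments": {"increments": [[[-0.8, 0.4, 0.5], [-0.006, -0.002, 0.003], 1], [[-0.6, 0.3, 1.5], [-0.006, -0.002, 0.003], 1], [[0, 0, 2], [0, 0, 0], 1], [[0, 0, 0], [0, 0, 0], 1]]}}

```text
time: 12.33
tcp_pos: [0.5202, -0.1452, 0.1106]
eef_rot: [-2.15, -2.286, -0.001]
wrist_force: [-0.8, 0.8, -0.5]
width: 0.0001
```

```bash
python3 -c "
from h import *
plan([.518,-.147,.048],3.47,1)"
```

```text
p [ 0.5202 -0.1452  0.1106] F [-0.8  0.8 -0.5] w 0.0001 t 12.33 j6 -0.38 yaw 3.5
2 rows total shift [-0.19 -0.22  6.26] turn [-0.002 -0.003  0.001]
[[-0.09, -0.11, 3.13], [-0.001, -0.001, 0.0], 1]
[[-0.09, -0.11, 3.13], [-0.001, -0.001, 0.0], 1]
```

>>> {"name": "send_rows", "arguments": {"increments": [[[-0.2, -0.2, 1], [0, 0, 0], 1], [[0, 0, 1.8], [0, 0, 0], 1], [[0, 0, 1.8], [0, 0, 0], 1], [[0, 0, 1.2], [0, 0, 0], 1], [[0, 0, 0.3], [0, 0, 0], 1], [[0, 0, 0], [0, 0, 0], 1]]}}

```text
time: 12.83
tcp_pos: [0.5191, -0.143, 0.0461]
eef_rot: [-2.142, -2.292, -0.002]
wrist_force: [0.1, 0.2, 0.6]
width: 0.0001
```

```bash
cat >> h.py <<'E'
def arc(step=12,n=8,r=.056,z=.048,h=(.5388,-.1977)):
    s=status.observe();p=s['tcp_pos'];v=p[:2]-h;a0=np.arctan2(v[1],v[0])
    print('ang',np.degrees(a0).round(1),'r',np.linalg.norm(v).round(4),'z',p[2].round(4),'F',s['wrist_force'].round(1),'t',s['time'])
    rot=R.from_rotvec(s['eef_rot']);q=p
    print('tilt',(rot.inv()*target(3.47)).as_rotvec().round(3),(rot.inv()*target(183.47)).as_rotvec().round(3))
    for i in range(1,n+1):
        a=a0-np.radians(step*i);w=np.array([h[0]+r*np.cos(a),h[1]+r*np.sin(a),z])
        print([(rot.inv().apply(w-q)*100).round(2).tolist(),[0,0,0],1],end=',');q=w
E
python3 -c "
from h import *
arc(12,9)"
```

```text
ang 109.8 r 0.0582 z 0.0461 F [0.1 0.2 0.6] t 12.8333
tilt [-0.002 -0.004  0.007] [ 6.000e-03 -3.000e-03 -3.134e+00]
[[-0.0, 1.21, -0.2], [0, 0, 0], 1],[[-0.04, 1.17, -0.0], [0, 0, 0], 1],[[-0.28, 1.14, -0.0], [0, 0, 0], 1],[[-0.51, 1.05, -0.0], [0, 0, 0], 1],[[-0.72, 0.92, -0.0], [0, 0, 0], 1],[[-0.9, 0.75, -0.0], [0, 0, 0], 1],[[-1.03, 0.55, -0.0], [0, 0, 0], 1],[[-1.13, 0.32, -0.0], [0, 0, 0], 1],[[-1.17, 0.08, -0.0], [0, 0, 0], 1],
```

>>> {"name": "send_rows", "arguments": {"increments": [[[-0.05, 1.2, -0.1], [0, 0, 0], 1], [[-0.1, 1.2, 0], [0, 0, 0], 1], [[-0.3, 1.15, 0], [0, 0, 0], 1], [[-0.5, 1.05, 0], [0, 0, 0], 1], [[-0.7, 0.9, 0], [0, 0, 0], 1]]}}

```text
time: 13.25
tcp_pos: [0.5673, -0.152, 0.0459]
eef_rot: [-2.124, -2.28, 0.019]
wrist_force: [-8.5, 3.7, 2.5]
width: 0.0001
```

```bash
python3 -c "
from h import *
arc(15,8)"
```

```text
ang 58.0 r 0.0539 z 0.0459 F [-8.5  3.7  2.5] t 13.25
tilt [-0.026 -0.01   0.01 ] [ 0.016 -0.041 -3.131]
[[-0.83, 1.18, -0.25], [0, 0, 0], 1],[[-1.25, 0.76, -0.03], [0, 0, 0], 1],[[-1.4, 0.41, -0.03], [0, 0, 0], 1],[[-1.46, 0.04, -0.02], [0, 0, 0], 1],[[-1.42, -0.34, -0.01], [0, 0, 0], 1],[[-1.28, -0.7, 0.0], [0, 0, 0], 1],[[-1.06, -1.01, 0.02], [0, 0, 0], 1],[[-0.76, -1.25, 0.02], [0, 0, 0], 1],
```

>>> {"name": "send_rows", "arguments": {"increments": [[[-0.8, 1.2, -0.2], [-0.008, -0.003, 0.003], 1], [[-1.2, 0.8, 0], [-0.008, -0.003, 0.003], 1], [[-1.4, 0.4, 0], [-0.008, -0.003, 0.003], 1], [[-1.45, 0.05, 0], [0, 0, 0], 1]]}}

```text
time: 13.58
tcp_pos: [0.5888, -0.1872, 0.0444]
eef_rot: [-2.128, -2.263, 0.006]
wrist_force: [-5.4, 12.6, 4.6]
width: -0.0001
```

```bash
python3 -c "
from h import *
arc(15,8)"
```

```text
ang 11.8 r 0.0511 z 0.0444 F [-5.4 12.6  4.6] t 13.5833
tilt [-0.027 -0.023  0.001] [ 0.036 -0.042 -3.14 ]
[[-1.38, 0.5, -0.4], [0, 0, 0], 1],[[-1.42, -0.36, -0.02], [0, 0, 0], 1],[[-1.28, -0.71, -0.01], [0, 0, 0], 1],[[-1.05, -1.02, 0.0], [0, 0, 0], 1],[[-0.75, -1.26, 0.02], [0, 0, 0], 1],[[-0.4, -1.41, 0.03], [0, 0, 0], 1],[[-0.02, -1.46, 0.04], [0, 0, 0], 1],[[0.36, -1.42, 0.05], [0, 0, 0], 1],
```

>>> {"name": "send_rows", "arguments": {"increments": [[[-1.4, 0.4, -0.3], [-0.01, -0.008, 0], 1], [[-1.4, -0.3, -0.1], [-0.01, -0.008, 0], 1], [[-1.3, -0.65, 0], [-0.008, -0.006, 0], 1], [[-1.05, -1.0, 0], [0, 0, 0], 1]]}}

```text
time: 13.92
tcp_pos: [0.5824, -0.2256, 0.0476]
eef_rot: [-2.144, -2.273, -0.031]
wrist_force: [6.6, 9.7, -0.0]
width: 0.0004
```

```bash
python3 -c "
from h import *
arc(15,8)"
```

```text
ang -32.7 r 0.0518 z 0.0476 F [ 6.6  9.7 -0. ] t 13.9167
tilt [ 0.002 -0.026 -0.002] [-0.041 -0.004  3.139]
[[-1.31, -0.66, -0.08], [0, 0, 0], 1],[[-0.76, -1.25, -0.02], [0, 0, 0], 1],[[-0.41, -1.4, -0.01], [0, 0, 0], 1],[[-0.04, -1.46, -0.0], [0, 0, 0], 1],[[0.34, -1.42, 0.01], [0, 0, 0], 1],[[0.7, -1.28, 0.02], [0, 0, 0], 1],[[1.01, -1.06, 0.02], [0, 0, 0], 1],[[1.25, -0.76, 0.03], [0, 0, 0], 1],
```

>>> {"name": "send_rows", "arguments": {"increments": [[[-1.3, -0.6, 0], [0, -0.01, 0], 1], [[-0.8, -1.2, 0], [0, -0.01, 0], 1], [[-0.45, -1.4, 0], [0, -0.006, 0], 1], [[-0.1, -1.45, 0], [0, 0, 0], 1]]}}

```text
time: 14.25
tcp_pos: [0.5711, -0.2527, 0.0577]
eef_rot: [2.132, 2.245, 0.066]
wrist_force: [21.7, 4.2, 3.4]
width: 0.0003
```

```bash
python3 -c "
from h import *
arc(12,8)"
```

```text
ang -59.6 r 0.0638 z 0.0577 F [21.7  4.2  3.4] t 14.25
tilt [ 0.062  0.003 -0.009] [ 0.005 -0.097  3.131]
[[0.27, -1.51, 0.87], [0, 0, 0], 1],[[-0.19, -1.15, -0.07], [0, 0, 0], 1],[[0.05, -1.17, -0.07], [0, 0, 0], 1],[[0.29, -1.13, -0.07], [0, 0, 0], 1],[[0.52, -1.05, -0.07], [0, 0, 0], 1],[[0.73, -0.91, -0.06], [0, 0, 0], 1],[[0.9, -0.74, -0.05], [0, 0, 0], 1],[[1.04, -0.54, -0.04], [0, 0, 0], 1],
```

```bash
python3 -c "
from h import *
p,d=grab('scene','s6.png');grab('top','t6.png')
a=cv2.imread('pics/s6.png')[150:265,155:305];b=cv2.imread('pics/t6.png')[140:225,200:340]
cv2.imwrite('pics/c7.png',np.vstack([cv2.resize(x,(600,h),interpolation=2) for x,h in((a,340),(b,260))]))"
```

```text
(no output)
```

View pics/c7.png

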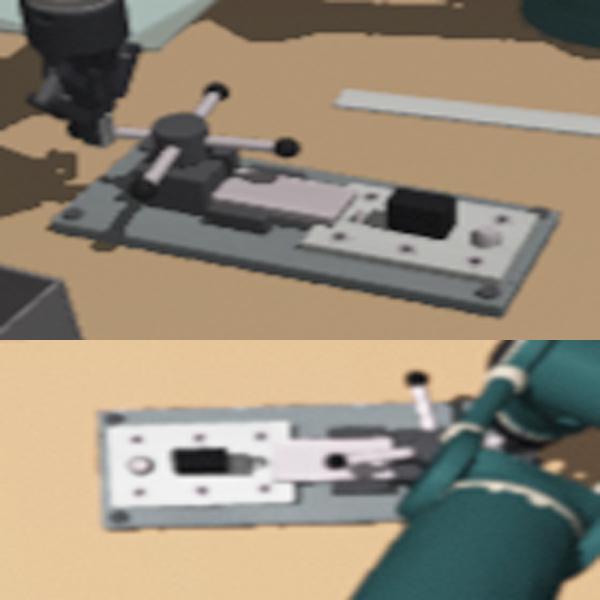

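The bar now overlaps the plate's end (top view, crop (272,462)), with one spoke pointing along +y (ball at (335,460)). Checking the angle and bar position.

```bash
python3 -c "
from h import *
h=np.array([.5388,-.1977])
for nm,y,x in(('a',460,335),('b',380,416)):
    q=ray('top',140+(y-340)/260*85-.5,200+x/600*140-.5,.1);v=q[:2]-h;print(nm,q,np.degrees(np.arctan2(v[1],v[0])),np.linalg.norm(v))
for x in(272,276):
    q=ray('top',140+(470-340)/260*85-.5,200+x/600*140-.5,.0485)[:2]
    print('bar end along fixture y',(q-[.5267,.0019])@[-.0605,.998])
q=ray('top',180,120+460/3,.0485)[:2];print('start',(q-[.5267,.0019])@[-.0605,.998])
s=status.observe();print(s['wrist_force'],s['torque'])
"
```

```text
a [ 0.52575262 -0.11048905  0.1       ] 98.5087493652787 0.08818154243897476
b [ 0.62384941 -0.17770341  0.1       ] 13.230920591594307 0.0873685624325703
bar end along fixture y -0.06044715034072684
bar end along fixture y -0.06393290513447847
start -0.09949353997167505
[15.49405727  4.8369656   7.07135576] [ 0.68770589 -2.56680537  0.03343797]
```

Bar end is at about -62 to -64 mm, and 15–20 N of push is not turning it further, so it is at the stop. Backing off and up.

>>> {"name": "send_rows", "arguments": {"increments": [[[0.4, 0.7, 0], [0, 0, 0], 1], [[0.5, 0.8, 0], [0.02, 0, 0], 1], [[0, 0, -0.5], [0.02, 0, 0], 1], [[0, 0, -2.5], [0.02, 0, 0], 1], [[0, 0, -3], [0, 0, 0], 1], [[0, 0, -3], [0, 0, 0], 1], [[0, 0, -2], [0, 0, 0], 1], [[0, 0, 0], [0, 0, 0], 1]]}}

```text
time: 15.02
tcp_pos: [0.601, -0.2441, 0.1869]
eef_rot: [2.145, 2.266, 0.004]
wrist_force: [1.8, -0.8, 0.6]
width: 0.0001
```

```bash
python3 -c "
from h import *
s=status.observe();print(s['tcp_pos'],s['wrist_force'])
p,d=grab('scene','s7.png');W=pts('scene',d);grab('top','t7.png')
m=(abs(W[...,2]-.075)<.007)&(W[...,0]>.49)&(W[...,0]<.56)&(W[...,1]>-.05)&(W[...,1]<.05);Q=W[m];print('handle',len(Q),cv2.minAreaRect((Q[:,:2]*1000).astype(np.float32)),np.percentile(Q[:,2],90))
a=cv2.imread('pics/s7.png')[150:265,155:305];b=cv2.imread('pics/t7.png')[140:225,200:340]
cv2.imwrite('pics/c8.png',np.vstack([cv2.resize(x,(600,h),interpolation=2) for x,h in((a,340),(b,260))]))"
```

```text
[ 0.60101365 -0.2440625   0.18685812] [ 1.8425348  -0.81335766  0.62030116]
handle 122 ((527.5474243164062, 4.913722991943359), (30.63115692138672, 48.042816162109375), 6.50746488571167) 0.0772664823119416
```

View pics/c8.png

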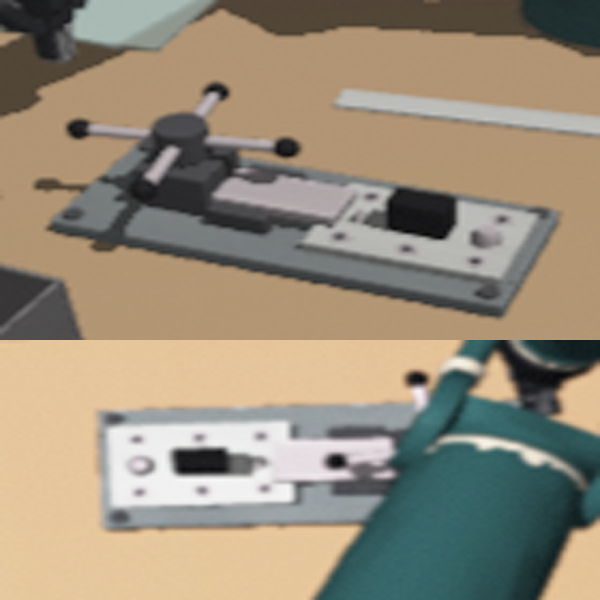

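The finger is clear of the capstan: spokes at crop (80,128), (215,92), (287,147) and (145,190), bar over the plate's end at about (350,205), plate flat. Handing in.

```bash
python3 -c "
from h import *
print(workorder.job_done())"
```

```text
the job is handed in; nothing more can be done
None
```

The drilling template is seated on both pins, the capstan is turned clockwise to its stop, and the job is handed in at about 15 s on the robot's clock. No verdict was reported.

**Plate:**
- It went down over the round and diamond pins and touched at the expected height. The wrist force I read was about 6 N before a last light press.
- Pictures after release show it flat, with both pins proud of it.
- The handle position agrees with the nest to about 1 mm as seen by the scene camera.

**Capstan:**
- I pushed one spoke all the way round with the shut fingers, so no change of spoke was needed.
- At the end it would not turn further against 15–22 N, far above its own stiffness. I read that as the stop.
- The bar end measured 60 to 64 mm from the nest, and full cover is 64 mm. The joint value itself could not be read.

**What disagreed or went wrong:**
- **Height offset:** the reported tool height was about 4 cm lower than the real fingertips seen by the camera. My first grasp therefore closed on air above the handle. I aimed 4 cm lower and the second grasp held.
- **Camera mismatch:** the two cameras differed by about 3 mm on the nest's position along the fixture. I aimed between them and the plate went on without jamming.
- **Bystanders:** I did not touch any that I know of, but I did not measure their positions again at the end.

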